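Pop the round cap off the jig post with the cap puller

ROBOT

A 6-joint arm with a two-finger parallel gripper is mounted at the origin on a cart in front of the work surface, level with it; the furniture and walls round the work are solid. World frame = base frame: x ahead of the robot, y to its left, z up, the work surface at z = 0. Lengths are in m, angles in rad, forces in N, time in s.
With the tool pointing down it reaches from about 0.25 to 0.775 m from the base axis. Payload 4 kg.
Tool frame: the origin (TCP) lies at the very end of the fingers, on their centre line; the grasp point (between the pads) lies 19 mm behind it (grip_point_offset is the z of the grasp point in the tool frame, in m); z points along the fingers, y is the line along which they close (so a half turn about z gives the same grasp; the last joint's range is limited). The gripper opens to 85 mm and grips with 20 to 120 N. Pads are 22 mm wide; open, the fingers measure 114 mm over their backs; the gripper's body (76 mm by 85 mm) begins 54 mm behind the grasp point. The pads swing forward as they close: fully open they stand 13 mm farther back than shut.
Start: joints at [1.031, 0.087, 1.371, -0, 1.684, -0.103], TCP at [0.233, 0.498, 0.231] pointing down, gripper open.
Joint ranges: [-3.1, 3.1], [-0.76, 2.03], [0.27, 2.55], [-1.08, 4.22], [0.17, 2.65], [-2.57, 2.57]. Speed limits (rad/s): [2.79, 2.79, 3.14, 3.14, 3.14, 3.14].

INTERFACE

Orientations are given as a unit quaternion [w, x, y, z].
In Python, from cell import move_ptp, servo_line, move_joints, command_gripper, sleep, solve_ik, snapshot, get_calibration, Unreachable, close_job, current_time, current_qpos, current_joint_velocities, current_tau, current_tcp_pos, current_tcp_rot, current_ft_force, current_ft_torque, current_gripper_width, current_gripper_force, grip_point_offset gives the robot as it stands. The module is installed in compiled form; this text tells all that it offers. Calls block until the motion is done:
- move_ptp(position, orientation): joint-space move of the TCP to a pose.
- servo_line(position, rot=None, speed=0.15, contact_N=None): straight line of the TCP; rot=None keeps the orientation; speed is the mean speed in m/s. With contact_N (N) it stops when the force on the tool has changed by that much, and returns True; else False.
- move_joints(angles): joint-space move.
- command_gripper(opening, newtons=None): finger opening in m; newtons is the grip in N (None keeps the last); returns when the fingers have stopped.
- sleep(seconds).
- solve_ik(position, orientation): joint angles nearest the present ones, or None.
- snapshot(name): name is "side" or "top"; returns the picture (480x640x3 uint8, red, green, blue); there is no depth.
- get_calibration(name): a dict with "camera_matrix" (3x3 intrinsics, pixels), "eye" and "orientation" of the camera in the world. Camera axes: x right, y down, z forward; pixel columns grow to the right and rows downward; lengths in m; the calibration is good to about 2 mm. A picture is of the moment at which its call begins. get_calibration takes no time and is no camera call.
A pose or a line that the arm cannot do raises Unreachable and nothing moves.
- close_job(): hands the job in; it is judged then, once.
Readings, each from a call of its own:
- current_time(): time.
- current_qpos(): joint angles.
- current_joint_velocities(): joint speeds.
- current_tau(): joint torques, N m.
- current_tcp_pos(): TCP position.
- current_tcp_rot(): TCP orientation.
- current_ft_force(): force on the tool from outside, world axes, zero at the start.
- current_ft_torque(): the same for the moment, N m.
- current_gripper_width(): finger opening in m.
- current_gripper_force(): force on a finger pad.
Only numpy, scipy, OpenCV 4.12 (cv2) and the standard library are available. Lean on these libraries where they do the work, as an engineer would, in place of code of your own. Each camera call takes 0.05 s, during which the arm holds its last target. There are 200 camera calls.

TASK

Pick up the cap puller by its handle, slide it level onto the jig's round-headed cap so that its two ledges are hooked under the head, and pull straight up until the cap pops off. Then stand the puller upright on the bare saw table, clear of the jig, with the cap still lying on its ledges, and let go. Leave the square cap seated and do not touch the round cap with the gripper.

Things in the scene. Friction and masses are not known exactly. Their poses are not given: they have to be found in the camera images.
- puller: Cap puller, loose, 0.2 kg, 145 mm tall: a steel stirrup (upside-down U) standing on two legs, with an upright wooden handle on top. Origin: centre of its underside, level with the feet; z up, y from leg to leg, x along the tunnel, whose two ends are open alike: half a turn changes nothing. Legs 60 mm long (x), 6 mm thick, 74 mm apart inside, 86 mm over all. Bridge 69 to 75 mm above the feet.
- puller_ledges (a point): Point on the puller's axis level with the tops of its ledges, 28 mm above the feet. On the inside of each leg a 5 mm thick steel ledge runs the full 60 mm length (x); 46 mm is free between the two ledges. A post passes between them, a cap's head rides above them.
- puller_grip (a point): Point on the axis of the puller's handle, 118 mm above its feet: grip here. The handle is 24 x 24 mm, its sides along the puller's x and y, from 75 to 145 mm above the feet. Any two facing sides may be taken.
- jig: Jig, fixed: plywood base 90 (x) x 220 (y) x 12 mm with two upright aluminium posts, 32 mm across, at x = 0, y = +55 and -55 mm; post tops 60 mm above the table. Origin: centre of the base's underside, on the table; z up. A puller moved along the jig's x onto a cap clears the other cap by over 25 mm. The -x (robot's) side is free of anything over 16 mm high for 120 mm from the posts.
- post0_top (a point): Centre of the top of the post at the jig's +y end, 60 mm above the table.
- post1_top (a point): Centre of the top of the post at the jig's -y end, 60 mm above the table.
- cap_round: The cap to pull, loose, 60 g, on either post: flat round wooden head 60 mm across, 12 mm thick; a steel stud with a ball end reaches 19 mm down into the post, where springs grip it: about 9 to 14 N straight up pops it within 10 mm. Origin: centre of the head's underside (60 mm above the table when seated), z up. The head overhangs the post 14 mm all round; 48 mm free below it.
- cap_square: The cap on the other post, to be left alone: like the round one but with a square head 50 x 50 x 12 mm. Same origin.

How it is judged:
On the way, in this order (a step that is already met when the one before it is completed fails the run):
1. the puller's ledges are under the head of the round cap while it is still seated (x of cap_round in the frame of puller between -0.025 and 0.025 m and y of cap_round in the frame of puller between -0.014 and 0.014 m and z of cap_round in the frame of puller between 0.022 and 0.056 m and height (world z) of cap_round below 0.063 m), for 0.1 s.
2. the round cap is pulled clear of the post, level in the puller (x of cap_round in the frame of puller between -0.025 and 0.025 m and y of cap_round in the frame of puller between -0.014 and 0.014 m and z of cap_round in the frame of puller between 0.022 and 0.056 m and height (world z) of cap_round above 0.083 m and angle between cap_round's own z axis and vertical below 0.26 rad and contact force between puller and cap_round above 0.1 N), for 0.2 s.
At the end, for the whole second after the job is handed in: The puller stands upright (within 6 degrees) at rest on the saw table (feet within 6 mm); the round cap lies level (10 degrees) on its ledges, within 25 mm of its middle along the tunnel and 14 mm across, over 80 mm from both posts; the square cap is within 8 mm of its start (x of cap_round in the frame of puller between -0.025 and 0.025 m and y of cap_round in the frame of puller between -0.014 and 0.014 m and z of cap_round in the frame of puller between 0.022 and 0.056 m and z of cap_round in the frame of puller below 0.036 m and height (world z) of puller between -0.006 and 0.006 m and angle between puller's own z axis and vertical below 0.1 rad and angle between cap_round's own z axis and vertical below 0.17 rad and linear speed of each of puller, cap_round below 0.02 m/s and horizontal distance between cap_round and post0_top above 0.08 m and horizontal distance between cap_round and post1_top above 0.08 m and distance of cap_square from where it was at the start of the episode below 0.008 m); the robot touches nothing.
It fails at once if the square cap is pulled or knocked out of its seat (moved over 12 mm) (distance of cap_square from where it was at the start of the episode above 0.012 m).
It fails at once if the gripper's fingers touch the round cap (contact force between the fingers and cap_round above 0.5 N).
It also fails if it takes over 48 s, if anything falls off the work surface, if the arm or the gripper's body presses on something with over 40 N, if the wrist force passes 120 N, or if a joint passes its speed limit or range.

## Working session

There is one attempt and no reset: what is moved stays moved. The work goes in short steps, each a Python script; the robot and the scene stay as the last script left them, time stands still between calls to the robot, and variables do not carry over. Pictures are saved under pics/ and viewed, at most 13 in all, crops included, and the job is handed in when it is done.

```bash
mkdir -p pics
python3 - <<'E'
from cell import *
import cv2
for n in("side","top"):
    cv2.imwrite(f"pics/{n}0.png",snapshot(n)[:,:,::-1]); c=get_calibration(n); print(n,c)
print(current_time(),grip_point_offset() if callable(grip_point_offset) else grip_point_offset, current_tcp_rot())
E
```

```text
side {'camera_matrix': array([[581.35621337,   0.        , 308.49945218],
       [  0.        , 581.35621337, 234.67464673],
       [  0.        ,   0.        ,   1.        ]]), 'eye': array([0.33718122, 0.87085858, 0.56870663]), 'orientation': array([ 0.06488599, -0.14363278,  0.86382773, -0.47849877])}
top {'camera_matrix': array([[473.72482578,   0.        , 315.79486557],
       [  0.        , 473.72482578, 247.71668939],
       [  0.        ,   0.        ,   1.        ]]), 'eye': array([0.47005147, 0.18023374, 0.92928564]), 'orientation': array([-0.03142062,  0.71589152, -0.6964182 ,  0.03890715])}
0.1 -0.0187 [-3.29168117e-04  2.16665143e-01  9.76245438e-01 -9.76226785e-04]
```

View pics/side0.png

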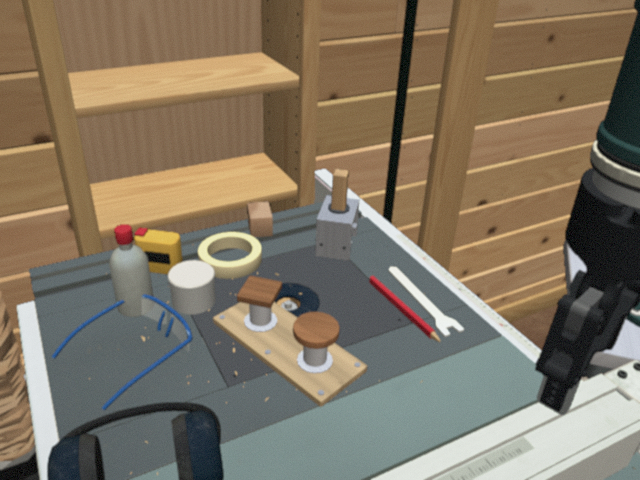

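View pics/top0.png

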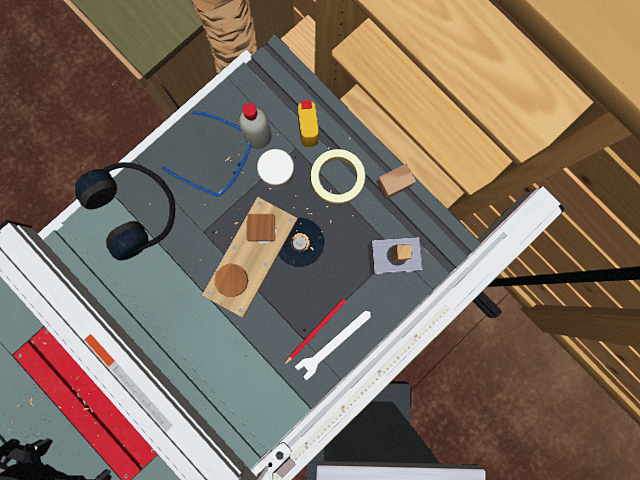

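The side view shows the round cap at about (316,329), the square cap at (260,290) and the puller at (338,230) with its handle at (341,190). In the top view the round cap is at (231,280), the square cap at (261,228), the puller bridge at (397,255) and the handle top at (404,252). The puller approaches the round cap from the image's lower right.

```bash
cat > h.py <<'E'
import numpy as np, cv2
from scipy.spatial.transform import Rotation as R
from cell import *
def cam(n):
    c=get_calibration(n); q=c["orientation"]
    return c["camera_matrix"],np.array(c["eye"]),R.from_quat([q[1],q[2],q[3],q[0]]).as_matrix()
def ray(n,px):
    K,e,M=cam(n); d=M@np.linalg.solve(K,[px[0],px[1],1]); return e,d/np.linalg.norm(d)
def plane(n,px,z):
    e,d=ray(n,px); return e+d*(z-e[2])/d[2]
def proj(n,p):
    K,e,M=cam(n); v=K@(M.T@(np.array(p)-e)); return v[:2]/v[2]
def tri(a,b):
    (e1,d1),(e2,d2)=ray("side",a),ray("top",b)
    s=np.linalg.lstsq(np.c_[d1,-d2],e2-e1,rcond=None)[0]
    p,q=e1+d1*s[0],e2+d2*s[1]; return (p+q)/2,np.linalg.norm(p-q)
E
python3 - <<'E'
from h import *
S=cv2.imread("pics/side0.png");T=cv2.imread("pics/top0.png")
for n,I,ps in(("side",S,[(316,327),(318,343),(262,288),(341,185),(336,190),(347,190),(330,225),(325,205),(350,240),(340,209)]),("top",T,[(231,280),(261,228),(404,252),(398,259),(385,262),(415,265),(397,240),(240,300),(370,280)])):
    H=cv2.cvtColor(I,cv2.COLOR_BGR2HSV)
    print(n,[(p,H[p[1],p[0]].tolist()) for p in ps])
a=cv2.resize(S[160:400,190:390],None,fx=2.4,fy=2.4,interpolation=cv2.INTER_CUBIC)   # 480x576
b=cv2.resize(T[180:330,190:440],None,fx=3.2,fy=3.2,interpolation=cv2.INTER_CUBIC)
cv2.imwrite("pics/sc.png",a);cv2.imwrite("pics/tc.png",b)
E
```

```text
side [((316, 327), [14, 127, 155]), ((318, 343), [12, 141, 136]), ((262, 288), [13, 126, 152]), ((341, 185), [16, 115, 131]), ((336, 190), [18, 115, 129]), ((347, 190), [13, 10, 178]), ((330, 225), [30, 5, 104]), ((325, 205), [108, 23, 188]), ((350, 240), [60, 7, 112]), ((340, 209), [15, 105, 124])]
top [((231, 280), [13, 160, 148]), ((261, 228), [12, 160, 153]), ((404, 252), [16, 111, 214]), ((398, 259), [15, 139, 121]), ((385, 262), [114, 28, 182]), ((415, 265), [122, 27, 188]), ((397, 240), [113, 32, 191]), ((240, 300), [18, 90, 206]), ((370, 280), [96, 39, 104])]
```

View pics/sc.png

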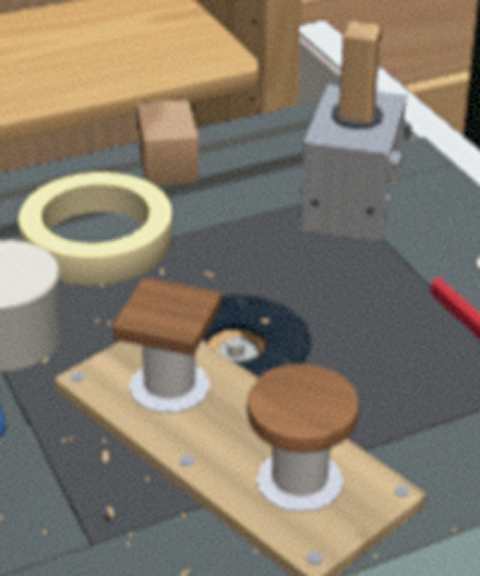

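View pics/tc.png

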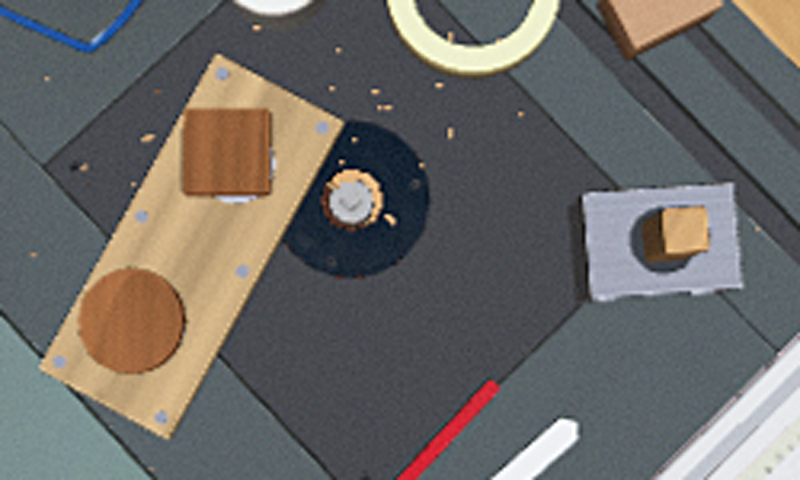

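The crops show clean faces. In side-crop pixels the handle top is around (362,32) and the bridge corners are (322,88), (406,96), (388,157) and (306,143). In top-crop pixels the handle top is at (686,230) and the bridge spans (583,193) to (743,301). The round head is at (132,320).

Run:
```python
from h import *
S=cv2.imread("pics/side0.png");T=cv2.imread("pics/top0.png")
def big(I,lo,hi,box):
    H=cv2.cvtColor(cv2.GaussianBlur(I,(3,3),0),cv2.COLOR_BGR2HSV); m=cv2.inRange(H,np.array(lo),np.array(hi)); k=np.zeros_like(m);x0,y0,x1,y1=box;k[y0:y1,x0:x1]=m[y0:y1,x0:x1]
    k=cv2.morphologyEx(k,cv2.MORPH_OPEN,np.ones((3,3)))
    return max(cv2.findContours(k,cv2.RETR_EXTERNAL,cv2.CHAIN_APPROX_NONE)[0],key=cv2.contourArea)
np.set_printoptions(precision=4,suppress=True)
rt=big(T,(5,125,60),(17,255,255),(205,255,260,305)); e=cv2.fitEllipse(rt); print("round top",e)
rs=big(S,(5,95,143),(19,255,255),(290,305,345,348)); es=cv2.fitEllipse(rs); print("round side",es)
print("round tri (z .072)",tri(es[0],e[0]),"plane",plane("top",e[0],.072),plane("side",es[0],.072))
qt=big(T,(5,125,60),(17,255,255),(240,205,285,250)); q=cv2.minAreaRect(qt); print("sq top",q)
sq=plane("top",q[0],.072); rd=plane("top",e[0],.072); d=sq-rd; print("square",sq,"dist",np.linalg.norm(d),"ang",np.degrees(np.arctan2(d[1],d[0])))
# jig base edges (wood: lighter)
jc=big(T,(13,50,140),(24,135,255),(195,190,300,325)); j=cv2.minAreaRect(cv2.convexHull(jc)); P=np.array([plane("top",p,.012) for p in cv2.boxPoints(j)]);
for a in range(2): v=P[a+1]-P[a]; print("jig edge",np.linalg.norm(v[:2]),np.degrees(np.arctan2(v[1],v[0])))
print("jig centre",P.mean(0))
# puller
bt=big(T,(100,15,150),(135,60,255),(365,230,430,280)); b=cv2.minAreaRect(cv2.convexHull(bt)); P=np.array([plane("top",p,.075) for p in cv2.boxPoints(b)])
for a in range(2): v=P[a+1]-P[a]; print("bridge edge",np.linalg.norm(v[:2]),np.degrees(np.arctan2(v[1],v[0])))
print("bridge centre",P.mean(0))
o=lambda L,x,y,f:[np.array(p)/f+[x-.5*(1-1/f),y-.5*(1-1/f)] for p in L]
sc=o([(322,88),(406,96),(388,157),(306,143)],190,160,2.4); tc=o([(733,183),(743,288),(592,301),(583,193)],190,180,3.2)
# match by plane nearest
for p in sc:
    w=plane("side",p,.075); k=min(tc,key=lambda t:np.linalg.norm(plane("top",t,.075)-w)); print("corner",*tri(p,k))
ht=big(T,(10,60,175),(22,160,255),(390,240,420,268)); hr=cv2.minAreaRect(ht); print("handle top",hr,plane("top",hr[0],.145))
print("tri handle",tri(o([(362.5,32)],190,160,2.4)[0],hr[0]))
```

```text
round top ((230.70413208007812, 279.9002990722656), (31.802732467651367, 32.15119552612305), 53.735260009765625)
round side ((315.5482482910156, 327.4856262207031), (28.73272132873535, 44.19242858886719), 93.33039093017578)
round tri (z .072) (array([0.493 , 0.3244, 0.0697]), np.float64(0.0004742450244161266)) plane [0.4932 0.3241 0.072 ] [0.492  0.3269 0.072 ]
sq top ((260.5, 227.0), (26.0, 27.0), 90.0)
square [0.5909 0.2742 0.072 ] dist 0.10973339751142874 ang -27.053634603306083
jig edge 0.22047450769221114 -26.70132789760415
jig edge 0.09149542375441247 -117.84952580422627
jig centre [0.5426 0.2996 0.012 ]
bridge edge 0.08537656777189173 -84.54458728764999
bridge edge 0.06099716303032707 -175.89528078036608
bridge centre [0.5462 0.025  0.075 ]
corner [ 0.5826 -0.0152  0.0708] 0.002922034329271109
corner [ 0.5211 -0.0209  0.0732] 1.5169305059719547e-06
corner [0.512  0.0644 0.071 ] 0.0011082884017679308
corner [0.5714 0.0704 0.0735] 0.002616240548948637
handle top ((404.0, 251.5), (13.0, 12.0), 90.0) [0.5463 0.0259 0.145 ]
tri handle (array([0.5461, 0.0253, 0.1426]), np.float64(0.0008402154210884364))
```

```bash
cat >> h.py <<'E'
G=.118-.0187
PUL=np.array([.5462,.0255]); CAP=np.array([.4928,.3248]); PY=np.radians(5.5); JY=np.radians(63.1); D=np.array([np.cos(JY),np.sin(JY)])
def rot(a): # tool down, tool y at angle a
    y=np.array([np.cos(a),np.sin(a),0]);z=np.array([0,0,-1.]);x=np.cross(y,z)
    q=R.from_matrix(np.c_[x,y,z]).as_quat(); return [q[3],q[0],q[1],q[2]]
def P(xy,feet): return [xy[0],xy[1],feet+G]
E
python3 - <<'E'
from h import *
np.set_printoptions(precision=3,suppress=True)
for k in range(-2,3):
    o=k*np.pi/2
    print(k)
    for xy,f,a in((PUL,0,PY),(PUL,.12,PY),(CAP-.12*D,.09,JY),(CAP-.12*D,.022,JY),(CAP,.022,JY),(CAP,.09,JY)):
        print(solve_ik(P(xy,f),rot(a+o)))
E
```

```text
-2
None
None
[ 0.345 -0.036  1.58  -0.     1.598  2.385]
[ 0.345  0.002  1.68  -0.     1.46   2.385]
[ 0.487  0.221  1.438 -0.     1.482  2.527]
[ 0.487  0.188  1.341 -0.     1.613  2.527]
-1
[-0.057  0.144  1.574 -0.     1.424  1.418]
[-0.057  0.083  1.399 -0.     1.66   1.418]
[ 0.345 -0.036  1.58  -0.     1.598  0.815]
[ 0.345  0.002  1.68  -0.     1.46   0.815]
[ 0.487  0.221  1.438 -0.     1.482  0.956]
[ 0.487  0.188  1.341 -0.     1.613  0.956]
0
[-0.057  0.144  1.574 -0.     1.424 -0.153]
[-0.057  0.083  1.399 -0.     1.66  -0.153]
[ 0.345 -0.036  1.58  -0.     1.598 -0.756]
[ 0.345  0.002  1.68  -0.     1.46  -0.756]
[ 0.487  0.221  1.438 -0.     1.482 -0.615]
[ 0.487  0.188  1.341 -0.     1.613 -0.615]
1
[-0.057  0.144  1.574 -0.     1.424 -1.724]
[-0.057  0.083  1.399 -0.     1.66  -1.724]
[ 0.345 -0.036  1.58  -0.     1.598 -2.327]
[ 0.345  0.002  1.68  -0.     1.46  -2.327]
[ 0.487  0.221  1.438 -0.     1.482 -2.185]
[ 0.487  0.188  1.341 -0.     1.613 -2.185]
2
None
None
[ 0.345 -0.036  1.58  -0.     1.598  2.385]
[ 0.345  0.002  1.68  -0.     1.46   2.385]
[ 0.487  0.221  1.438 -0.     1.482  2.527]
[ 0.487  0.188  1.341 -0.     1.613  2.527]
```

Run:
```python
from h import *
move_ptp(P(PUL,.12),rot(PY))
c=servo_line(P(PUL,0),speed=.12,contact_N=6); print("contact",c,current_tcp_pos())
command_gripper(0.0,70); print("w",current_gripper_width(),current_gripper_force())
servo_line(P(PUL,.09),speed=.12)
servo_line(P(CAP-.12*D,.09),rot(JY),speed=.2)
sleep(.3)
for n in("side","top"): cv2.imwrite(f"pics/{n}1.png",snapshot(n)[:,:,::-1])
print(current_time(),current_tcp_pos(),current_gripper_width(),current_ft_force())
```

```text
contact False [0.54694044 0.02548667 0.10039309]
w 0.023362188613487003 68.67274403572083
6.425 [0.43869417 0.21746875 0.18929155] 0.022959016430232983 [-0.69752419 -0.6996335  -1.48815244]
```

View pics/side1.png

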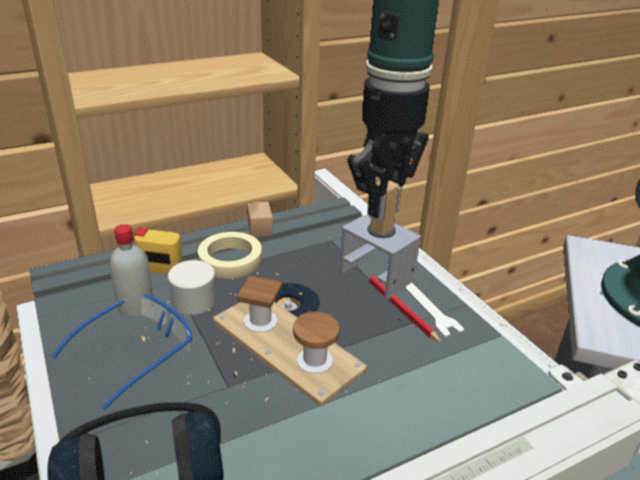

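View pics/top1.png

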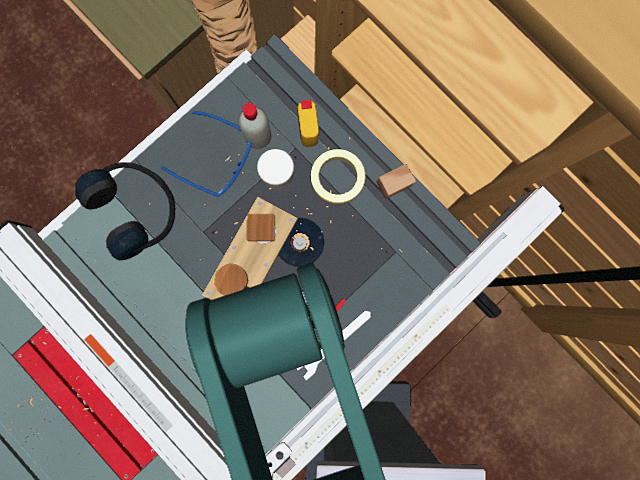

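The puller hangs upright in the gripper. Its bridge lies between about (342,224) and (418,240) in the side view, tunnel facing the round cap. I'll check the held pose against the expected corners.

Run:
```python
from h import *
t=np.array(current_tcp_pos()); I=cv2.imread("pics/side1.png")
z0=t[2]-.1003; x0,y0,f=325,200,5
C=cv2.resize(I[200:310,325:445],None,fx=f,fy=f,interpolation=cv2.INTER_CUBIC)
for sx,sy,h in[(a,b,h) for a in(-1,1) for b in(-1,1) for h in(.075,0)]:
    w=t[:2]+sx*.03*D+sy*.043*np.array([-D[1],D[0]]); p=proj("side",[*w,z0+h]); q=((p-[x0,y0]+.5)*f-.5).round().astype(int)
    cv2.drawMarker(C,q.tolist(),(0,0,255) if h else (0,255,0),cv2.MARKER_CROSS,12,1)
cv2.imwrite("pics/ov.png",C)
```

```text
(no output)
```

View pics/ov.png

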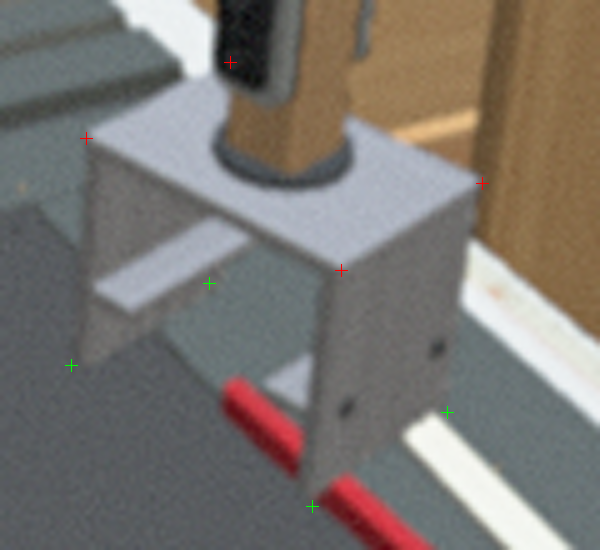

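The overlay agrees with the image to about 1 px, so I'll descend, slide in and pull.

Run:
```python
from h import *
Z=.023
pr=lambda s:print(s,round(current_time(),2),np.round(current_tcp_pos(),4),np.round(current_ft_force(),2),round(current_gripper_width(),4))
servo_line(P(CAP-.12*D,Z),speed=.1); pr("down")
print(servo_line(P(CAP,Z),speed=.06,contact_N=5)); pr("in"); sleep(.3); pr("in")
for n in("side","top"): cv2.imwrite(f"pics/{n}2.png",snapshot(n)[:,:,::-1])
```

```text
down 7.24 [0.439  0.218  0.1229] [ 0.49 -0.28 -1.  ] 0.0232
False
in 9.39 [0.4927 0.3246 0.1223] [ 0.97  0.89 -1.83] 0.0234
in 9.69 [0.4928 0.3247 0.1223] [-0.48  0.39 -3.06] 0.0236
```

View pics/side2.png

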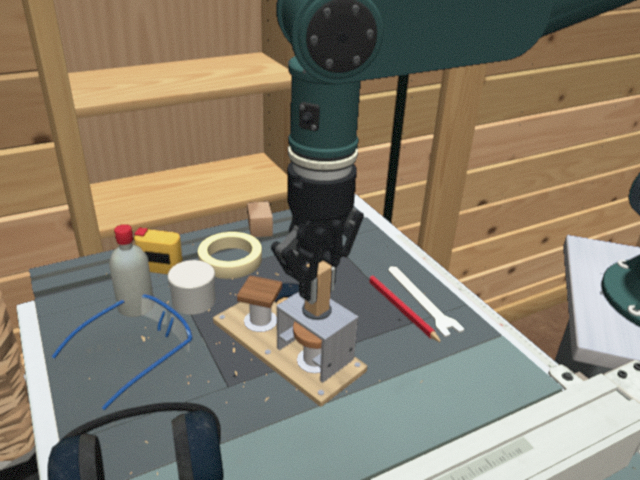

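The round cap, around (312,337), sits inside the tunnel and the ledges are below its head. There was no contact on the way in.

Run:
```python
from h import *
pr=lambda s:print(s,round(current_time(),2),np.round(current_tcp_pos(),4),np.round(current_ft_force(),2),round(current_gripper_width(),4))
for z in(.033,.040,.050): servo_line(P(CAP,z),speed=.025); pr(z)
servo_line(P(CAP,.09),speed=.05); sleep(.4); pr("up")
for n in("side","top"): cv2.imwrite(f"pics/{n}3.png",snapshot(n)[:,:,::-1])
I=cv2.imread("pics/side3.png"); cv2.imwrite("pics/s3c.png",cv2.resize(I[230:410,210:410],None,fx=3,fy=3))
```

```text
0.033 10.34 [0.4928 0.3248 0.1323] [ 0.95 -0.19 -2.66] 0.0231
0.04 10.78 [0.4922 0.325  0.1393] [-1.07  0.55 -5.44] 0.0231
0.05 11.32 [0.4931 0.3247 0.1499] [-0.08  0.15 -2.7 ] 0.0233
up 12.68 [0.4927 0.3248 0.1892] [-0.02  0.25 -2.25] 0.0232
```

View pics/s3c.png

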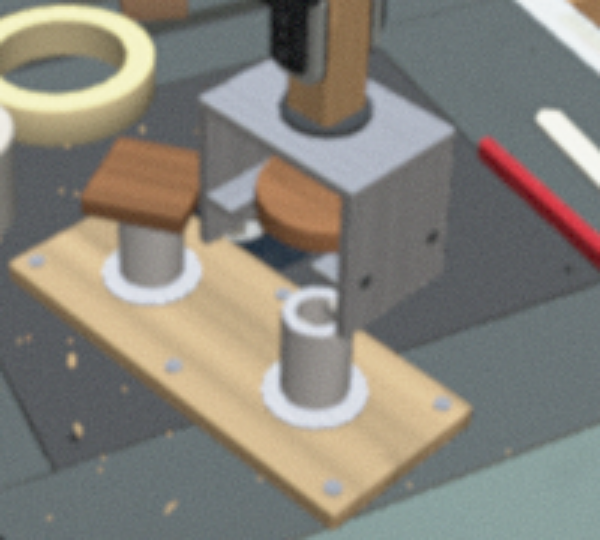

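The cap has popped and lies level on the ledges, at about crop (300,205), with the post bare. Next I carry it back to the puller's original spot, which was clear.

Run:
```python
from h import *
pr=lambda s:print(s,round(current_time(),2),np.round(current_tcp_pos(),4),np.round(current_ft_force(),2),round(current_gripper_width(),4))
servo_line(P(CAP-.12*D,.09),speed=.07)
servo_line(P(PUL,.09),rot(PY),speed=.09); pr("over")
servo_line(P(PUL,.012),speed=.06); sleep(.2)
print(servo_line(P(PUL,-.004),speed=.015,contact_N=3)); pr("placed"); sleep(.2)
for n in("side","top"): cv2.imwrite(f"pics/{n}4.png",snapshot(n)[:,:,::-1])
I=cv2.imread("pics/side4.png"); cv2.imwrite("pics/s4c.png",cv2.resize(I[140:290,260:420],None,fx=3.5,fy=3.5))
```

```text
over 17.24 [0.5461 0.0258 0.1893] [ 0.46 -0.48 -2.86] 0.0232
True
placed 19.65 [0.546  0.0255 0.0996] [-0.29 -0.35  4.66] 0.0236
```

View pics/s4c.png

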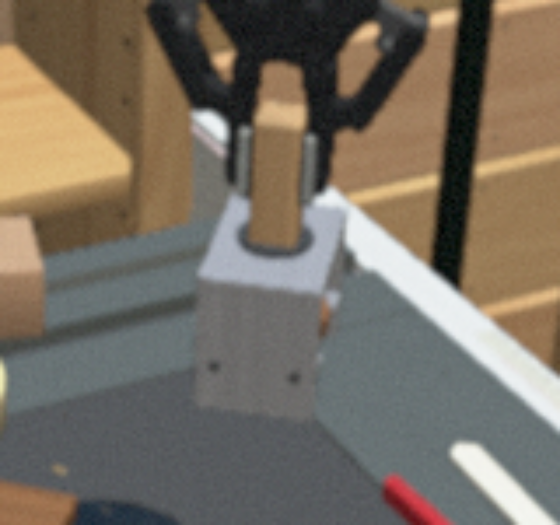

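The puller stands upright on the table, and a sliver of cap at crop (323,315) is only a few mm past the leg, well within 25 mm. Now I let go and withdraw.

Run:
```python
from h import *
command_gripper(.085)
t=current_tcp_pos(); servo_line([t[0],t[1],.25],speed=.08)
servo_line([.35,.02,.28],speed=.2); sleep(.5)
for n in("side","top"): cv2.imwrite(f"pics/{n}5.png",snapshot(n)[:,:,::-1])
S=cv2.imread("pics/side5.png")[140:400,190:420];T=cv2.imread("pics/top5.png")[180:330,190:440]
cv2.imwrite("pics/fin.png",np.vstack([cv2.resize(S,(460,520))]) if 0 else np.hstack([cv2.resize(S,(389,440)),cv2.resize(T,(400,440//440*240)) if 0 else cv2.copyMakeBorder(cv2.resize(T,(400,240)),0,200,0,0,cv2.BORDER_CONSTANT)]))
for o in(0,.01,.02,.025): 
    u=np.array([np.cos(PY),np.sin(PY)]); a=[proj("side",[*(PUL-(.03+o)*u),.034])]; 
    b=proj("side",[*(PUL-.03*u+.043*np.array([-u[1],u[0]])),.034]); print("cap end px",o,np.round(a[0],1),"leg edge",np.round(b,1))
print(current_time())
```

```text
cap end px 0 [353.9 231.2] leg edge [350.  244.2]
cap end px 0.01 [359.6 231.9] leg edge [350.  244.2]
cap end px 0.02 [365.3 232.7] leg edge [350.  244.2]
cap end px 0.025 [368.1 233.1] leg edge [350.  244.2]
24.3583
```

View pics/fin.png

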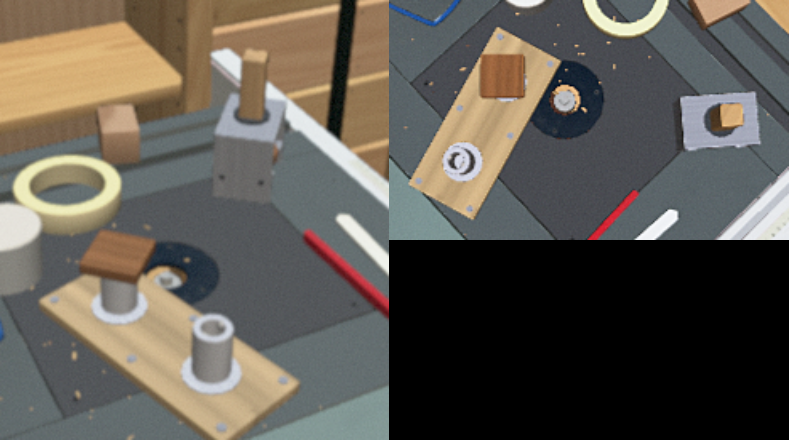

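The puller stands free at about (245,150), the square cap is still seated, and the round cap's post is bare. The cap edge at pixel 353 matches a centred cap, whose edge would be at 353.9.

```bash
python3 -c "
from cell import *
print(close_job())"
```

```text
the job is handed in; nothing more can be done
None
```

The round cap was pulled off its post. The puller stands upright and released on the bare saw table with the cap centred on its ledges, and the square cap is still seated. The job was handed in after about 24 s of robot time, and no verdict was returned.

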